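# Open the service port of a weight transmitter and hold its button

### The job

Put the grey weight transmitter on the bench into adjustment mode: with a fingertip push the ribbed end of its closed hatch fully down so that the push-push latch lets go, take your hand right off and see the hatch spring open and stay open by itself for a second or two. Then press the round button inside the open port all the way down with a fingertip and finish while holding it down. Grip and lift nothing, do not press the hatch shut again, use only moderate force, and neither shift the transmitter nor disturb the test weights and other things lying round it.

Things in the scene. Friction and masses are not known exactly. Their poses are not given: they have to be found in the camera images.
- transmitter: weight transmitter: grey die-cast box with aluminium lid, loose on rubber feet, 1.8 kg, 170 (x) x 140 (y) x 60 mm to the lid's top; origin under its centre on the bench, z up. Its front (-x) roughly faces the robot, three cable glands stand 20 mm out of its back. The hatch caps its service port from x -59 to 25, y -33 to 33 mm, top 80 mm above the bench
- hatch (a joint): the hatch's hinge, rad: 0 latched shut, positive open, negative pressed in. A push of 2.5 N on the ribs takes it to the hard stop at -0.10 (7 mm down). Pressed beyond -0.08 and let up, the latch lets go; a shorter press leaves it latched. A damped spring then swings it up and away from the robot in about 2 s to its stop at 2.4, where it stays. Pressed down once more it latches shut again
- hatch_press (a point): where to press: top of the hatch (grey plastic cap 84 x 66 mm), in the middle of its five raised ribs, over the latch, 17 mm from its front edge, 81 mm above the bench when shut; it moves with the hatch. Axes when shut: x to the hinge, away from the robot, y along the hinge, z up
- hatch_hinge (a point): middle of the hatch's hinge axis, at its far end, 75 mm above the bench; the hatch reaches 84 mm from it, and follows a finger that rises slowly
- service_button (a joint): the button in the port, m: 0 out, 0.004 fully down, about 1.2 N to start and 4 N fully down; springs back when let go
- service_button_top (a point): centre of the top of the round black button, 22 mm across, in the port: 69 mm above the bench, 2 mm above the rim of the port (its pressed top lies 2 mm below the rim), 32 mm in front of the hinge. From its centre 26 mm free to the rim at either side (y), 24 mm to the far rim, 25 mm to the 61 mm high latch case in front; the port's floor is 49 mm above the bench
- follower (a joint): hidden follower pin of the latch, 3 mm thick, sliding along y inside the latch case under the ribs, m: 0 while latched, about +0.0048 at rest when released, up to +0.012 as the hatch opens; it goes below -0.003 only while an open hatch is being pressed shut
- test_weight_1: brass-coloured test weight with a knob, 38 mm across, 65 mm high, loose, beside the transmitter; origin under its centre
- test_weight_2: steel test weight with a knob, 29 mm across, 49 mm high, loose, beside the transmitter; origin under its centre
- test_weight_3: steel test weight with a knob, 23 mm across, 39 mm high, loose, beside the transmitter; origin under its centre
- screwdriver: screwdriver, 197 mm long along its y axis, 28 mm thick, loose, lying at the other side of the transmitter; origin under its middle
- calculator: desk calculator 150 x 108 x 29 mm, loose, lying to the right; origin under its centre
- stapler: chrome stapler 202 mm long along its y axis, 28 mm high, loose, lying to the left; origin under its centre

How it is judged:
By the outcome, as a careful person would: the job done as asked, in the order asked, and still so for the second after the job is handed in, while the arm keeps its last pose, push and grip.
It also fails if it takes over 38 s, if anything falls off the work surface, if the arm or the gripper's body presses on something with over 40 N, if the wrist force passes 120 N, or if a joint passes its speed limit or range.

### The arm

A 7-joint arm with a two-finger parallel gripper is mounted at the origin on a cart in front of the work surface, level with it; the furniture and walls round the work are solid. World frame = base frame: x ahead of the robot, y to its left, z up, the work surface at z = 0. Lengths are in m, angles in rad, forces in N, time in s.
With the tool pointing down it reaches from about 0.425 to 0.875 m from the base axis. Payload 4.7 kg.
Tool frame: the origin (TCP) lies where the fingers leave the gripper's body, on its centre line; the fingertips stand 70 mm ahead of it and the grasp point (between the pads) lies 51 mm ahead of it; z points along the fingers, y is the line along which they close (so a half turn about z gives the same grasp; the last joint's range is limited). The gripper opens to 87 mm and grips with 3 to 60 N. Pads are 19 mm wide; open, the fingers measure 117 mm over their backs; the gripper's body (75 mm by 190 mm) begins 51 mm behind the grasp point.
Start: joints at [-1.236, 0.321, -0.07, 1.45, 0.023, 1.371, -0.057], TCP at [0.205, 0.617, 0.292] pointing down, gripper open.
Joint ranges: [-2.86, 2.86], [-0.3, 2.09], [-1.38, 1.24], [0.06, 2.45], [-1.56, 4.7], [0.09, 2.05], [-2.69, 2.69]. Speed limits (rad/s): [2.57, 2.57, 3.14, 3.14, 3.14, 3.14, 3.14].

### API

Orientations are given as a rotation vector (axis times angle).
In Python, from bench import get_state, get_image, get_calibration, close_job gives the robot as it stands.
- The arm moves only by the tool send_rows, never from a script. Its argument "rows" is a list of rows, each an object of numbers: "hand": the finger opening in mm, from 0 to 87; "x", "y", "z": the shift along the world's x, y, z in mm; "roll": the turn about the world's z in degrees. A call has 1 to 10 rows; each row shifts and turns the commanded pose from where the row before left it; what a row does not reach is not made up. A row lasts 1/10 s, in which the tool goes at most 50 mm and 8.59 degrees, less where a joint would pass 70% of its speed; a pose out of reach is approached as far as the arm can. A call is refused whole if a number of a shift passes 50 or a number of a turn 8.59, either way. A call with a gripper value outside its range is refused whole. The fingers move at their own pace and stop on an object; "force" is the grip in N (left out, the last holds). Time passes only in rows, so rows that do not move let the fingers close. It gives the time, the measured TCP pose, the force, the opening and the grip force at its end, in the units of the state.
- get_state(): the state, without advancing time (a new reading comes with each control period).
- get_image(name): name is "scene" or "top" or "wrist"; returns the picture (384x512x3 uint8, blue, green, red); there is no depth.
- get_calibration(name): a dict with "mtx" (3x3 intrinsics, pixels), "world_from_camera" (4x4, takes a point from camera to world coordinates). Camera axes: x right, y down, z forward; pixel columns grow to the right and rows downward; lengths in m; the calibration is good to about 2 mm. A picture is of the moment at which its call begins: read the wrist's pose just before it. get_calibration takes no time and is no camera call; for the wrist camera it gives the pose at the moment of the call.
- close_job(): hands the job in; it is judged then, once.
The state is a dict: "time": time; "joint_positions": joint angles; "qd": joint speeds; "joint_torque": joint torques, N m; "position": TCP position; "tool_rot": TCP orientation; "ft_force": force on the tool from outside, world axes, zero at the start; "torque": the same for the moment, N m; "grip_width": opening from 0.0 (shut) to 1.0 (fully open); "grip_force": force on a finger pad.
Only numpy, scipy, OpenCV 4.12 (cv2) and the standard library are available. Lean on these libraries where they do the work, as an engineer would, in place of code of your own. Each camera call takes 0.05 s, during which the arm holds its last target. There are 200 camera calls.

## Working session

There is one attempt and no reset: what is moved stays moved. The work goes in short steps, Python scripts to look and compute and a tool call to move; the robot and the scene stay as the last step left them, time stands still between calls to the robot, and variables do not carry over. Pictures are saved under pics/ and viewed, at most 10 in all, crops included, and the job is handed in when it is done.

Besides the shell and the picture viewer there is one more tool, called after ">>>" in YAML: its name, and indented under it one key for each argument. send_rows: Moves the arm, as the interface text tells. Its arguments: {"type":"object","properties":{"rows":{"type":"array","items":{"type":"object","properties":{"hand":{"type":"number"},"x":{"type":"number"},"y":{"type":"number"},"z":{"type":"number"},"roll":{"type":"number"}}}},"force":{"type":"number"}},"required":["rows"]}

```bash
mkdir -p pics; python3 - <<'E'
from bench import *
import cv2
s=get_state();print(s)
for n in("scene","top"):
    im=get_image(n);cv2.imwrite(f"pics/{n}0.png",im);c=get_calibration(n);print(n,c)
E
```

```text
{'time': 0.0, 'joint_positions': array([-1.23585893,  0.32183435, -0.07010785,  1.45168085,  0.02263823,
        1.37079439, -0.0569423 ]), 'qd': array([-7.12721684e-04, -3.36902773e-04, -1.14659948e-03, -2.30184012e-05,
       -1.47897927e-03,  6.94285129e-05, -4.55514583e-04]), 'joint_torque': array([-2.98444538e-04, -4.91285133e+01, -4.04126253e-01, -3.12529850e+01,
       -6.40522619e-02,  4.37783904e-02,  1.68005549e-04]), 'position': array([0.20489015, 0.61641801, 0.29115127]), 'tool_rot': array([-5.01754523e-01, -3.10108106e+00,  3.01730546e-03]), 'ft_force': array([-0.36127208,  0.38052374, -0.73677969]), 'torque': array([ 0.02423759, -0.04546248,  0.01785218]), 'grip_force': 0.0, 'grip_width': 0.9995185351283518}
scene {'mtx': array([[451.67126011,   0.        , 255.39174163],
       [  0.        , 451.67126011, 194.55260502],
       [  0.        ,   0.        ,   1.        ]]), 'world_from_camera': array([[ 0.74034606, -0.36087362,  0.56714896, -0.19131908],
       [-0.6718778 , -0.37008779,  0.64157248, -0.79053591],
       [-0.02163167, -0.85604045, -0.51645601,  0.75476887],
       [ 0.        ,  0.        ,  0.        ,  1.        ]])}
top {'mtx': array([[370.09349784,   0.        , 256.34126423],
       [  0.        , 370.09349784, 192.34384613],
       [  0.        ,   0.        ,   1.        ]]), 'world_from_camera': array([[-0.01798168, -0.98133832,  0.19144651,  0.29554296],
       [-0.9997279 ,  0.01480149, -0.01802865,  0.03554032],
       [ 0.01485851, -0.1917186 , -0.98133746,  1.24543268],
       [ 0.        ,  0.        ,  0.        ,  1.        ]])}
```

View pics/top0.png

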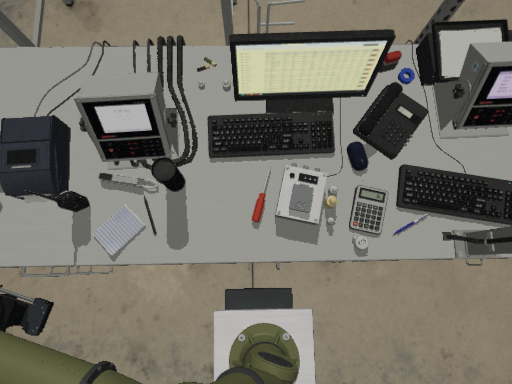

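View pics/scene0.png

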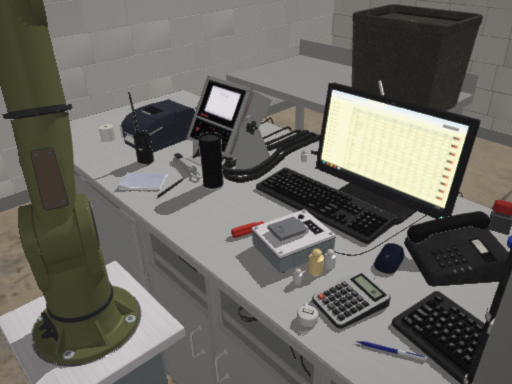

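The top view shows the transmitter at about (302,195), with the hatch at (302,198). The scene view shows it at about (293,238), with the weights to its right. I'll enlarge both.

```bash
python3 - <<'E'
import cv2,numpy as np
a=cv2.imread("pics/top0.png")[155:235,262:342];b=cv2.imread("pics/scene0.png")[200:280,240:345]
a=cv2.resize(a,(400,400),interpolation=cv2.INTER_CUBIC);b=cv2.resize(b,None,fx=3.8,fy=3.8,interpolation=cv2.INTER_CUBIC)
b=cv2.copyMakeBorder(b,0,400-b.shape[0],0,0,cv2.BORDER_CONSTANT)
cv2.imwrite("pics/crop.png",np.hstack([a,b])[:,:800])
E
```

```text
(no output)
```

View pics/crop.png

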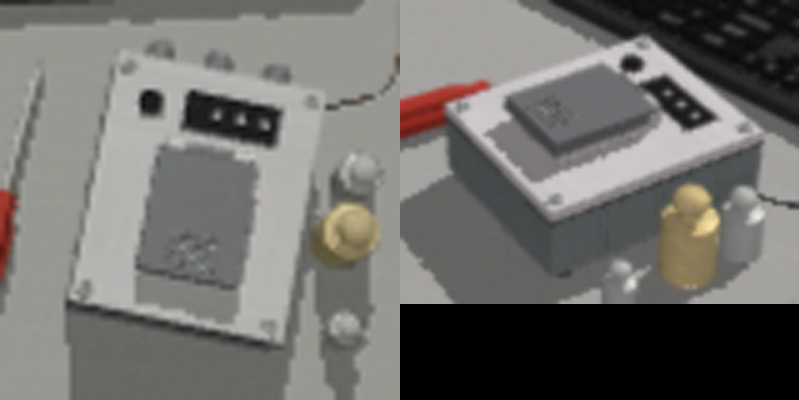

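The enlarged top crop shows the lid corners at about (118,52), (325,95), (283,347) and (68,303). The hatch corners are at (160,148), (258,165), (240,290) and (137,272), with the ribs near (193,255).

```bash
cat > h.py <<'E'
import numpy as np
from bench import *
def cast(c,px,z):
    K=c["mtx"];T=c["world_from_camera"];px=np.atleast_2d(px).astype(float)
    d=np.c_[(px-K[:2,2])/[K[0,0],K[1,1]],np.ones(len(px))]@T[:3,:3].T
    return T[:3,3]+d*((z-T[2,3])/d[:,2])[:,None]
E
python3 - <<'E'
from h import *
c=get_calibration("top")
f=lambda p:np.array(p)/5+[262-.4,155-.4]
lid=cast(c,f([(118,52),(325,95),(283,347),(68,303)]),.06)
hat=cast(c,f([(160,148),(258,165),(240,290),(137,272)]),.08)
for n,q in(("lid",lid),("hat",hat)):
    fw=(q[0]+q[1]-q[2]-q[3])/2;lf=(q[0]+q[3]-q[1]-q[2])/2
    print(n,q.mean(0),np.hypot(*fw[:2]),np.hypot(*lf[:2]),np.degrees([np.arctan2(fw[1],fw[0]),np.arctan2(-lf[0],lf[1])]))
print(cast(c,f([(193,255)]),.081))
cs=get_calibration("scene");g=lambda p:(np.array(p)-[400,0])/3.8+[240-.4,200-.4]
q=cast(cs,g([(508,100),(601,62),(658,102),(557,151)]),.08);print(q,q.mean(0))
q=cast(cs,g([(552,108)]),.081);print(q)
print(cast(c,f([(360,165),(350,225),(345,322)]),.05))
E
```

```text
lid [ 0.51872789 -0.1331143   0.06      ] 0.17076705846926613 0.1403556965901391 [-12.52091692 -12.76327256]
hat [ 0.501392   -0.12979357  0.08      ] 0.08247729317970784 0.06523720376213225 [-11.55167193 -10.93320292]
[[ 0.47752543 -0.12496746  0.081     ]]
[[ 0.46740166 -0.0916732   0.08      ]
 [ 0.54646128 -0.10350415  0.08      ]
 [ 0.53898201 -0.16404368  0.08      ]
 [ 0.45058    -0.15568644  0.08      ]] [ 0.50085624 -0.12872687  0.08      ]
[[ 0.48133852 -0.12013983  0.081     ]]
[[ 0.54089698 -0.2424563   0.05      ]
 [ 0.50071024 -0.23351343  0.05      ]
 [ 0.43670249 -0.22658773  0.05      ]]
```

Both views agree: yaw is about -12.3°, the press point is (0.478,-0.124) and the button is (0.512,-0.132). I'll close the hand, then move over and turn by +6.1°.

>>> send_rows:
  rows:
    - {"hand": 0,"x": 25,"y": -40,"z": 5}
    - {"hand": 0,"x": 25,"y": -40,"z": 5}
    - {"hand": 0,"x": 25,"y": -40,"z": 5}
    - {"hand": 0,"x": 25,"y": -40,"z": 5}
    - {"hand": 0,"x": 25,"y": -40,"z": 5}
    - {"hand": 0,"x": 25,"y": -40,"z": 5}
    - {"hand": 0,"x": 25,"y": -40,"z": 5}
    - {"hand": 0,"x": 25,"y": -40,"z": 5}
    - {"hand": 0,"x": 0,"y": -40,"z": 0}

```text
schema error: expected keys hand, x, y, z, roll
```

>>> send_rows:
  rows:
    - {"hand": 0,"x": 0,"y": -40,"roll": 3}
    - {"hand": 0,"x": 5,"y": -40,"roll": 3}
    - {"hand": 0,"x": 5,"y": -40}
    - {"hand": 0,"x": 5,"y": -40}
    - {"hand": 0,"x": 5,"y": -40}
    - {"hand": 0,"x": 5,"y": -40}
    - {"hand": 0,"x": 5,"y": -40}
    - {"hand": 0,"x": 5,"y": -40}
    - {"hand": 0,"x": 0,"y": 0}
    - {"hand": 0}

```text
schema error: expected keys hand, x, y, z, roll
```

>>> send_rows:
  rows:
    - {"hand": 0,"x": 25,"y": -40,"z": 5,"roll": 0}
    - {"hand": 0,"x": 25,"y": -40,"z": 5,"roll": 0}
    - {"hand": 0,"x": 25,"y": -40,"z": 5,"roll": 0}
    - {"hand": 0,"x": 25,"y": -40,"z": 5,"roll": 0}
    - {"hand": 0,"x": 25,"y": -40,"z": 5,"roll": 0}
    - {"hand": 0,"x": 25,"y": -40,"z": 5,"roll": 0}
    - {"hand": 0,"x": 25,"y": -40,"z": 5,"roll": 0}
    - {"hand": 0,"x": 25,"y": -40,"z": 5,"roll": 0}
    - {"hand": 0,"x": 0,"y": -40,"z": 0,"roll": 0}

```text
time: 1.0
position: [0.4076, 0.254, 0.3325]
tool_rot: [0.508, 3.098, 0.0]
ft_force: [0.4, 0.2, 0.9]
grip_width: 0.264
grip_force: 0.0
```

>>> send_rows:
  rows:
    - {"hand": 0,"x": 0,"y": -40,"z": 0,"roll": 3}
    - {"hand": 0,"x": 5,"y": -40,"z": 0,"roll": 3}
    - {"hand": 0,"x": 5,"y": -40,"z": 0,"roll": 0}
    - {"hand": 0,"x": 5,"y": -40,"z": 0,"roll": 0}
    - {"hand": 0,"x": 5,"y": -40,"z": 0,"roll": 0}
    - {"hand": 0,"x": 5,"y": -40,"z": 0,"roll": 0}
    - {"hand": 0,"x": 5,"y": -40,"z": 0,"roll": 0}
    - {"hand": 0,"x": 5,"y": -40,"z": 0,"roll": 0}
    - {"hand": 0,"x": 0,"y": 0,"z": 0,"roll": 0}

```text
time: 1.9
position: [0.4397, -0.0692, 0.3324]
tool_rot: [0.354, 3.121, -0.002]
ft_force: [-0.0, 0.4, 0.7]
grip_width: 0.004
grip_force: 0.0
```

>>> send_rows:
  rows:
    - {"hand": 0,"x": 13,"y": -18,"z": -20,"roll": 0}
    - {"hand": 0,"x": 13,"y": -19,"z": -20,"roll": 0}
    - {"hand": 0,"x": 12,"y": -18,"z": -20,"roll": 0}
    - {"hand": 0,"x": 0,"y": 0,"z": -20,"roll": 0}
    - {"hand": 0,"x": 0,"y": 0,"z": 0,"roll": 0}
    - {"hand": 0,"x": 0,"y": 0,"z": 0,"roll": 0}

```text
time: 2.5
position: [0.4778, -0.1174, 0.2523]
tool_rot: [-0.337, -3.122, -0.0]
ft_force: [0.5, -0.3, -0.2]
grip_width: 0.008
grip_force: 0.0
```

```bash
python3 - <<'E'
from h import *
import cv2
s=get_state();print(s["position"],s["ft_force"])
c=get_calibration("wrist");im=get_image("wrist")
K=c["mtx"];T=np.linalg.inv(c["world_from_camera"])
for p in[(.4777,-.1242,.081),(.4777,-.1242,.081),(.5431,-.1384,.075)]:
    q=K@(T[:3,:3]@p+T[:3,3]);print((q/q[2])[:2])
cv2.imwrite("pics/w1.png",im);print(c["world_from_camera"].round(3).tolist())
E
```

```text
[ 0.4777953  -0.11741872  0.25225316] [ 0.48820831 -0.28519459 -0.15601278]
[252.50619455 190.84865144]
[252.50619455 190.84865144]
[253.15008942 248.22813026]
[[0.213, 0.937, 0.276, 0.402], [0.977, -0.205, -0.059, -0.101], [0.001, 0.282, -0.959, 0.345], [0.0, 0.0, 0.0, 1.0]]
```

View pics/w1.png

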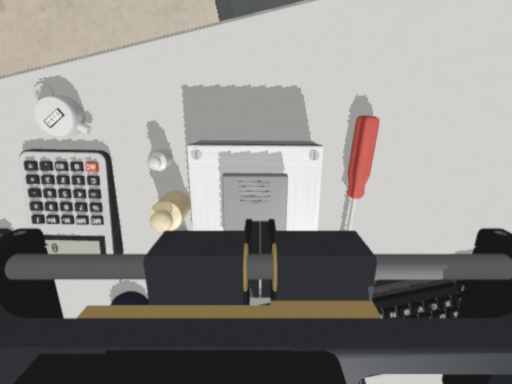

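The wrist view shows the ribs centred at (255,190), against a predicted (252,191), so the position and yaw are confirmed. Next I'll descend to just above the ribs.

>>> send_rows:
  rows:
    - {"hand": 0,"x": 0,"y": -3,"z": -25,"roll": 0}
    - {"hand": 0,"x": 0,"y": -2,"z": -25,"roll": 0}
    - {"hand": 0,"x": 0,"y": 0,"z": -25,"roll": 0}
    - {"hand": 0,"x": 0,"y": 0,"z": -15,"roll": 0}
    - {"hand": 0,"x": 0,"y": 0,"z": 0,"roll": 0}
    - {"hand": 0,"x": 0,"y": 0,"z": 0,"roll": 0}

```text
time: 3.15
position: [0.4788, -0.1228, 0.1635]
tool_rot: [0.337, 3.122, 0.001]
ft_force: [0.6, -0.4, -0.7]
grip_width: 0.005
grip_force: 0.0
```

>>> send_rows:
  rows:
    - {"hand": 0,"x": 0,"y": 0,"z": -5,"roll": 0}
    - {"hand": 0,"x": 0,"y": 0,"z": -5,"roll": 0}
    - {"hand": 0,"x": 0,"y": 0,"z": -4,"roll": 0}
    - {"hand": 0,"x": 0,"y": 0,"z": -3,"roll": 0}
    - {"hand": 0,"x": 0,"y": 0,"z": 0,"roll": 0}
    - {"hand": 0,"x": 0,"y": 0,"z": 0,"roll": 0}

```text
time: 3.75
position: [0.4782, -0.123, 0.1454]
tool_rot: [0.338, 3.123, 0.0]
ft_force: [0.2, 0.2, 2.6]
grip_width: 0.006
grip_force: 0.8
```

>>> send_rows:
  rows:
    - {"hand": 0,"x": 0,"y": 0,"z": -1,"roll": 0}
    - {"hand": 0,"x": 0,"y": 0,"z": -1,"roll": 0}
    - {"hand": 0,"x": 0,"y": 0,"z": 0,"roll": 0}
    - {"hand": 0,"x": 0,"y": 0,"z": 0,"roll": 0}

```text
time: 4.15
position: [0.4782, -0.1231, 0.1437]
tool_rot: [0.339, 3.123, 0.001]
ft_force: [0.4, 1.6, 5.5]
grip_width: 0.003
grip_force: 2.7
```

>>> send_rows:
  rows:
    - {"hand": 0,"x": 0,"y": 0,"z": -1,"roll": 0}
    - {"hand": 0,"x": 0,"y": 0,"z": 0,"roll": 0}
    - {"hand": 0,"x": 0,"y": 0,"z": 0,"roll": 0}

```text
time: 4.45
position: [0.4783, -0.1231, 0.1432]
tool_rot: [0.339, 3.123, 0.001]
ft_force: [-1.2, 2.2, 9.7]
grip_width: 0.006
grip_force: 4.8
```

The force reached 9.7 N against a hard stop, so the hatch is fully down. I'll lift straight off quickly.

>>> send_rows:
  rows:
    - {"hand": 0,"x": 0,"y": 0,"z": 40,"roll": 0}
    - {"hand": 0,"x": 0,"y": 0,"z": 45,"roll": 0}
    - {"hand": 0,"x": 0,"y": 0,"z": 45,"roll": 0}
    - {"hand": 0,"x": -10,"y": 0,"z": 40,"roll": 0}
    - {"hand": 0,"x": -10,"y": 0,"z": 30,"roll": 0}
    - {"hand": 0,"x": 0,"y": 0,"z": 0,"roll": 0}
    - {"hand": 0,"x": 0,"y": 0,"z": 0,"roll": 0}
    - {"hand": 0,"x": 0,"y": 0,"z": 0,"roll": 0}
    - {"hand": 0,"x": 0,"y": 0,"z": 0,"roll": 0}
    - {"hand": 0,"x": 0,"y": 0,"z": 0,"roll": 0}

```text
time: 5.45
position: [0.4577, -0.1231, 0.3411]
tool_rot: [-0.339, -3.121, 0.001]
ft_force: [-0.3, -0.4, -0.6]
grip_width: 0.004
grip_force: 0.0
```

>>> send_rows:
  rows:
    - {"hand": 0,"x": 0,"y": 0,"z": 0,"roll": 0}
    - {"hand": 0,"x": 0,"y": 0,"z": 0,"roll": 0}
    - {"hand": 0,"x": 0,"y": 0,"z": 0,"roll": 0}
    - {"hand": 0,"x": 0,"y": 0,"z": 0,"roll": 0}
    - {"hand": 0,"x": 0,"y": 0,"z": 0,"roll": 0}
    - {"hand": 0,"x": 0,"y": 0,"z": 0,"roll": 0}
    - {"hand": 0,"x": 0,"y": 0,"z": 0,"roll": 0}
    - {"hand": 0,"x": 0,"y": 0,"z": 0,"roll": 0}
    - {"hand": 0,"x": 0,"y": 0,"z": 0,"roll": 0}
    - {"hand": 0,"x": 0,"y": 0,"z": 0,"roll": 0}

```text
time: 6.45
position: [0.458, -0.1231, 0.3423]
tool_rot: [0.339, 3.123, 0.0]
ft_force: [-0.8, -0.2, 1.0]
grip_width: 0.002
grip_force: 0.0
```

>>> send_rows:
  rows:
    - {"hand": 0,"x": 0,"y": 0,"z": 0,"roll": 0}
    - {"hand": 0,"x": 0,"y": 0,"z": 0,"roll": 0}
    - {"hand": 0,"x": 0,"y": 0,"z": 0,"roll": 0}
    - {"hand": 0,"x": 0,"y": 0,"z": 0,"roll": 0}
    - {"hand": 0,"x": 0,"y": 0,"z": 0,"roll": 0}
    - {"hand": 0,"x": 0,"y": 0,"z": 0,"roll": 0}
    - {"hand": 0,"x": 0,"y": 0,"z": 0,"roll": 0}
    - {"hand": 0,"x": 0,"y": 0,"z": 0,"roll": 0}
    - {"hand": 0,"x": 0,"y": 0,"z": 0,"roll": 0}
    - {"hand": 0,"x": 0,"y": 0,"z": 0,"roll": 0}

```text
time: 7.45
position: [0.458, -0.1231, 0.3423]
tool_rot: [0.339, 3.123, 0.0]
ft_force: [-0.6, -0.2, 0.2]
grip_width: 0.009
grip_force: 0.0
```

```bash
python3 - <<'E'
from h import *
import cv2
s=get_state();print(s["time"],s["position"],s["ft_force"])
b=get_image("scene")
c=get_calibration("wrist");im=get_image("wrist")
np.savez("w2.npz",**c)
cv2.imwrite("pics/w2raw.png",im);cv2.imwrite("pics/s2raw.png",b)
r=lambda a:cv2.resize(a,(400,300),interpolation=cv2.INTER_CUBIC)
cv2.imwrite("pics/w2.png",np.hstack([r(b[190:295,225:365]),r(im)]))
E
```

```text
7.45 [ 0.45800148 -0.12314576  0.34229848] [-0.61506864 -0.21330671  0.15007434]
```

View pics/w2.png

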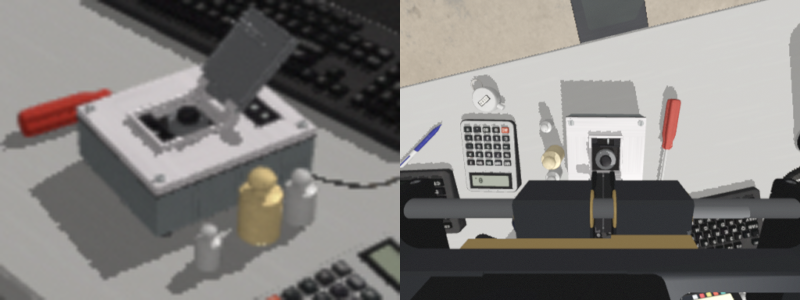

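The hatch is open and leaning away from the robot. The button shows at crop (188,115) in the scene view and (604,158) in the wrist view. I'll refine its position.

```bash
python3 - <<'E'
from h import *
import cv2
w=cv2.imread("pics/w2raw.png")[165:240,225:295];b=cv2.imread("pics/s2raw.png")[215:245,270:310]
cv2.imwrite("pics/z.png",np.hstack([cv2.resize(w,(420,450),interpolation=cv2.INTER_CUBIC),cv2.copyMakeBorder(cv2.resize(b,(360,270),interpolation=cv2.INTER_CUBIC),0,180,0,0,cv2.BORDER_CONSTANT)]))
c=dict(np.load("w2.npz"));print(cast(c,[(261,203)],.069),cast(get_calibration("scene"),[(290.6,229.8)],.069))
E
```

```text
[[ 0.50719952 -0.13141108  0.069     ]] [[ 0.50822776 -0.13363952  0.069     ]]
```

View pics/z.png

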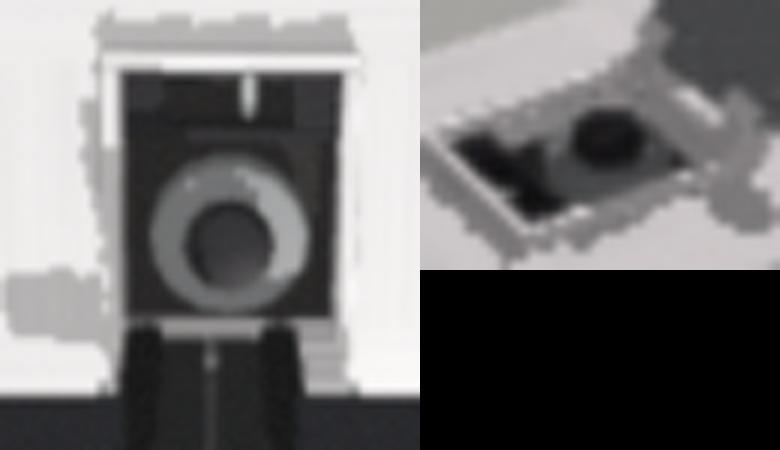

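The zoom shows the button centre at wrist pixel (263,205) and scene pixel (290.5,229.8), which puts it at about (0.511,-0.1315). I'll descend onto it.

>>> send_rows:
  rows:
    - {"hand": 0,"x": 18,"y": -3,"z": -10,"roll": 0}
    - {"hand": 0,"x": 18,"y": -3,"z": -20,"roll": 0}
    - {"hand": 0,"x": 17,"y": -2,"z": -20,"roll": 0}
    - {"hand": 0,"x": 0,"y": 0,"z": -30,"roll": 0}
    - {"hand": 0,"x": 0,"y": 0,"z": -30,"roll": 0}
    - {"hand": 0,"x": 0,"y": 0,"z": -30,"roll": 0}
    - {"hand": 0,"x": 0,"y": 0,"z": -30,"roll": 0}
    - {"hand": 0,"x": 0,"y": 0,"z": -15,"roll": 0}
    - {"hand": 0,"x": 0,"y": 0,"z": 0,"roll": 0}
    - {"hand": 0,"x": 0,"y": 0,"z": 0,"roll": 0}

```text
time: 8.55
position: [0.5116, -0.1314, 0.1582]
tool_rot: [0.339, 3.122, -0.0]
ft_force: [0.3, -0.2, 0.6]
grip_width: 0.002
grip_force: 0.0
```

```bash
python3 - <<'E'
from h import *
import cv2
s=get_state();print(s["time"],s["position"],s["ft_force"])
b=get_image("scene")[190:280,235:355]
cv2.imwrite("pics/s3.png",cv2.resize(b,(600,450),interpolation=cv2.INTER_CUBIC))
E
```

```text
8.55 [ 0.51160081 -0.13137051  0.158155  ] [ 0.34765171 -0.2258927   0.55648825]
```

View pics/s3.png

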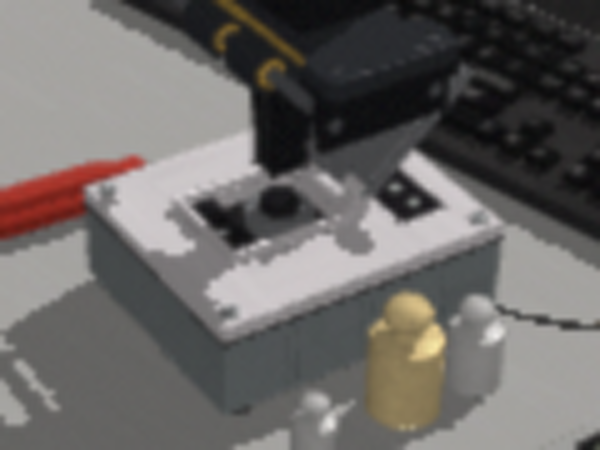

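The fingertips sit right above the button at (278,200), and the hatch is clear behind. Now I'll press.

>>> send_rows:
  rows:
    - {"hand": 0,"x": 0,"y": 0,"z": -5,"roll": 0}
    - {"hand": 0,"x": 0,"y": 0,"z": -5,"roll": 0}
    - {"hand": 0,"x": 0,"y": 0,"z": -5,"roll": 0}
    - {"hand": 0,"x": 0,"y": 0,"z": -4,"roll": 0}
    - {"hand": 0,"x": 0,"y": 0,"z": -2,"roll": 0}
    - {"hand": 0,"x": 0,"y": 0,"z": 0,"roll": 0}
    - {"hand": 0,"x": 0,"y": 0,"z": 0,"roll": 0}

```text
time: 9.3
position: [0.511, -0.1311, 0.1365]
tool_rot: [-0.339, -3.123, -0.001]
ft_force: [-1.3, 0.9, 3.8]
grip_width: 0.001
grip_force: 1.4
```

>>> send_rows:
  rows:
    - {"hand": 0,"x": 0,"y": 0,"z": -1,"roll": 0}
    - {"hand": 0,"x": 0,"y": 0,"z": -1,"roll": 0}
    - {"hand": 0,"x": 0,"y": 0,"z": -1,"roll": 0}
    - {"hand": 0,"x": 0,"y": 0,"z": 0,"roll": 0}
    - {"hand": 0,"x": 0,"y": 0,"z": 0,"roll": 0}

```text
time: 9.8
position: [0.5111, -0.1312, 0.1349]
tool_rot: [-0.339, -3.123, -0.002]
ft_force: [-6.6, 2.4, 16.0]
grip_width: 0.001
grip_force: 7.9
```

The button is at its hard stop, with 16 N against the 4 N needed. I'll ease off a little and check.

>>> send_rows:
  rows:
    - {"hand": 0,"x": 0,"y": 0,"z": 1,"roll": 0}
    - {"hand": 0,"x": 0,"y": 0,"z": 0,"roll": 0}
    - {"hand": 0,"x": 0,"y": 0,"z": 0,"roll": 0}
    - {"hand": 0,"x": 0,"y": 0,"z": 0,"roll": 0}
    - {"hand": 0,"x": 0,"y": 0,"z": 0,"roll": 0}

```text
time: 10.3
position: [0.511, -0.1311, 0.135]
tool_rot: [-0.339, -3.123, -0.001]
ft_force: [-2.9, 1.5, 8.6]
grip_width: 0.002
grip_force: 4.4
```

```bash
python3 - <<'E'
from h import *
import cv2
b=get_image("scene")[190:280,235:355]
s=get_state();print(s["time"],s["position"],s["ft_force"])
cv2.imwrite("pics/s4.png",cv2.resize(b,(600,450),interpolation=cv2.INTER_CUBIC))
E
```

```text
10.35 [ 0.51100403 -0.13111811  0.13503751] [-3.21688348  0.72867133  8.66404417]
```

View pics/s4.png

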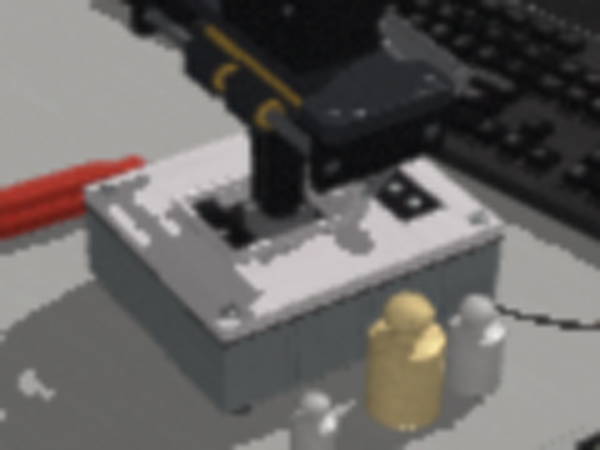

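The fingertip holds the button at its stop with 8.7 N, and the transmitter and weights haven't moved. I'll hand in now.

```bash
python3 -c "
from bench import *
print(close_job())"
```

```text
the job is handed in; nothing more can be done
None
```

The hatch sprang open after one full press and stayed open with the hand well clear. I handed the job in at about 10 s with the button held at its stop at roughly 9 N; the transmitter and the weights beside it showed no shift in the pictures.

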